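# Sweep the used coffee pods off the counter into the waste drawer

### The job

Clear the coffee corner: sweep the four used coffee pods across the counter with your fingers and over its far edge, so that all of them drop into the waste bin in the open drawer below. Only push them along the stone at a steady pace: do not pick them up or flick them, and leave the cup, the milk jug and the sugar jar standing where they are.

Things in the scene. Friction and masses are not known exactly. Their poses are not given: they have to be found in the camera images.
- pod1: Used coffee pod 1 of 4, all alike: dark plastic cup standing lid down, a truncated cone 44 mm high. The lid rim on the counter is 51 mm in diameter and 4 mm thick; above it the wall tapers from 46 to 37 mm. About 15 to 31 g; it slides easily and stays upright when pushed low down. Origin: on its axis at mid height (22 mm above the counter); z up.
- pod2: Used coffee pod 2 of 4, all alike: dark plastic cup standing lid down, a truncated cone 44 mm high. The lid rim on the counter is 51 mm in diameter and 4 mm thick; above it the wall tapers from 46 to 37 mm. About 15 to 31 g; it slides easily and stays upright when pushed low down. Origin: on its axis at mid height (22 mm above the counter); z up.
- pod3: Used coffee pod 3 of 4, all alike: dark plastic cup standing lid down, a truncated cone 44 mm high. The lid rim on the counter is 51 mm in diameter and 4 mm thick; above it the wall tapers from 46 to 37 mm. About 15 to 31 g; it slides easily and stays upright when pushed low down. Origin: on its axis at mid height (22 mm above the counter); z up.
- pod4: Used coffee pod 4 of 4, all alike: dark plastic cup standing lid down, a truncated cone 44 mm high. The lid rim on the counter is 51 mm in diameter and 4 mm thick; above it the wall tapers from 46 to 37 mm. About 15 to 31 g; it slides easily and stays upright when pushed low down. Origin: on its axis at mid height (22 mm above the counter); z up.
- bin_rim (a point): Centre of the open mouth of the waste bin, 60 mm below the counter top. Axes as the world's. Inside, the mouth measures 352 mm along x and 302 mm along y. The near part of the bin is under the counter, its far part sticks out beyond the counter's edge: what falls off the edge within the bin's width drops in; outside of it, on the floor.
- bin_floor (a point): Centre of the inner floor of the grey rectangular waste bin, 360 mm along x, 310 mm along y, 115 mm deep, walls 4 mm. It sits in a white cabinet drawer that stands open below the counter's far edge. The drawer slides along x but is stiff and stays where it is.
- edge (a point): Point on the far edge of the stone counter top, which is a straight line along y (at this point's x, everywhere). The counter's flat top is at z = 0 on the near side, without any lip; the slab is 35 mm thick. This point is always at y = 0, whatever the bin's place.
- cup: White espresso cup, 64 mm across the rim, 58 mm high, loose; a thin handle to its own +y reaching 69 mm from the axis. Origin: centre of its underside.
- jug: Small steel milk jug, 70 mm across, 65 mm high, loose; a thin handle to its own +y reaching 57 mm from the axis. Origin: centre of its underside.
- sugar: White sugar jar with a wooden lid, 72 mm across, 66 mm high, loose. Origin: centre of its underside.

How it is judged:
By the outcome, as a careful person would: the job done as asked, in the order asked, and still so for the second after the job is handed in, with the robot touching nothing.
It also fails if it takes over 56 s, if anything falls off the work surface, if the arm or the gripper's body presses on something with over 40 N, if the wrist force passes 120 N, or if a joint passes its speed limit or range.

### The arm

A 7-joint arm with a two-finger parallel gripper is mounted at the origin on the work surface. World frame = base frame: x ahead of the robot, y to its left, z up, the work surface at z = 0. Lengths are in m, angles in rad, forces in N, time in s.
With the tool pointing down it reaches from about 0.425 to 0.875 m from the base axis. Payload 4.7 kg.
Tool frame: the origin (TCP) lies between the finger pads; the fingertips stand 11 mm ahead of it and the grasp point (between the pads) lies 8 mm behind it; z points along the fingers, y is the line along which they close (so a half turn about z gives the same grasp; the last joint's range is limited). The gripper opens to 87 mm and grips with 3 to 60 N. Pads are 19 mm wide; open, the fingers measure 117 mm over their backs; the gripper's body (75 mm by 190 mm) begins 51 mm behind the grasp point.
Start: joints at [-1.103, 0.321, -0.07, 1.45, 0.023, 1.371, -0.057], TCP at [0.285, 0.584, 0.234] pointing down, gripper open.
Joint ranges: [-2.86, 2.86], [-0.3, 2.09], [-1.38, 1.24], [0.06, 2.45], [-1.56, 4.7], [0.09, 2.05], [-2.69, 2.69]. Speed limits (rad/s): [2.57, 2.57, 3.14, 3.14, 3.14, 3.14, 3.14].

### API

Orientations are given as a rotation vector (axis times angle).
In Python, from bench import ctrl gives the robot as it stands. The module is installed in compiled form; this text tells all that it offers.
- The arm moves only by the shell command python3 -m inch 'ROWS' [FORCE]. ROWS is JSON, a list of rows, each an object with "slide": the shift along the tool's x, y, z scaled (see below), a list of three; "angular": the turn, a rotation vector about the tool's x, y, z scaled (see below), a list of three; "claw": the opening, from -1 (shut) to 1 (fully open). In form: [{"slide": [tx, ty, tz], "angular": [rx, ry, rz], "claw": claw}, ...]. A call has 1 to 10 rows; each row is the pose to reach, as a shift and turn from the pose commanded when the call began, along the tool's axes at that moment; what a row does not reach only later rows make up. The controller multiplies each number of a shift by 0.25 m and each number of a turn by 30 degrees. A row lasts 1/10 s, in which the tool goes at most 50 mm and 8.59 degrees, less where a joint would pass 70% of its speed; a pose out of reach is approached as far as the arm can. A call with a number of a shift or a turn outside -1 to 1 is refused whole. A call with a gripper value outside its range is refused whole. The fingers move at their own pace and stop on an object; FORCE is the grip in N (left out, the last holds). Time passes only in rows, so rows that repeat a pose let the fingers close. It gives the time, the measured TCP pose, the force, the opening and the grip force at its end, in the units of the state.
- ctrl.get_state(): the state, without advancing time (a new reading comes with each control period).
- ctrl.get_image(name): name is "scene" or "side" or "wrist"; returns a dict with "color" (420x560x3 uint8, red, green, blue), "depth" (420x560 float32, m along the optical axis (not along the pixel's ray), 0 where there is no reading), "camera_matrix" (3x3 intrinsics, pixels), "extrinsics" (4x4, takes a point from camera to world coordinates); the wrist camera has in their place "tool_from_camera" (4x4, takes a point from camera to tool coordinates, whose origin is the TCP and whose axes are the flange's). Camera axes: x right, y up, looking along -z (the intrinsics and any distortion apply to the point x, -y, -z); pixel columns grow to the right and rows downward; lengths in m; the calibration is good to about 2 mm. A picture is of the moment at which its call begins: read the wrist's pose just before it.
- ctrl.close_job(): hands the job in; it is judged then, once.
Trained networks look in the newest picture that a camera, given by its name, has taken for a name from the list of things; names that differ only in an ending like _2 or _b are one class to them, and where a whole thing is asked for, a point or a joint stands for the part that bears it (a point fixed in the world has none). Each returns a list of dicts, best first, with "confidence" (0 to 1); they miss things now and then, are a little off and sometimes report something else, mostly with a low value. They report only what shows in the picture. A call takes as long as a camera call.
- ctrl.find_in(query, camera): "bbox" ([centre column, centre row, width, height] in pixels, round what is visible of it).
- ctrl.outline_of(query, camera): "mask" (420x560 bool, what is visible of it) and "bbox" ([centre column, centre row, width, height] in pixels, round what is visible of it).
The state is a dict: "time": time; "joint_positions": joint angles; "qd": joint speeds; "joint_torque": joint torques, N m; "position": TCP position; "tool_rot": TCP orientation; "ft_force": force on the tool from outside, world axes, zero at the start; "torque": the same for the moment, N m; "grip_width": opening from 0.0 (shut) to 1.0 (fully open); "grip_force": force on a finger pad.
Only numpy, scipy, OpenCV 4.12 (cv2) and the standard library are available. Lean on these libraries where they do the work, as an engineer would, in place of code of your own. Each camera call takes 0.05 s, during which the arm holds its last target. There are 200 camera calls.

## Working session

There is one attempt and no reset: what is moved stays moved. The work goes in short steps, Python scripts to look and compute and a shell command to move; the robot and the scene stay as the last step left them, time stands still between calls to the robot, and variables do not carry over. Pictures are saved under pics/ and viewed, at most 10 in all, crops included, and the job is handed in when it is done.

```bash
mkdir -p pics; cat > h.py <<'E'
import numpy as np, cv2
from scipy.spatial.transform import Rotation as R
from bench import ctrl
def pose():
    s=ctrl.get_state(); T=np.eye(4); T[:3,:3]=R.from_rotvec(s["tool_rot"]).as_matrix(); T[:3,3]=s["position"]; return T,s
def cloud(im,T=None):
    E=np.array(im["extrinsics"]) if "extrinsics" in im else T@np.array(im["tool_from_camera"])
    K=np.array(im["camera_matrix"]); d=im["depth"]; v,u=np.mgrid[:420,:560]
    P=np.stack([(u-K[0,2])/K[0,0]*d,-(v-K[1,2])/K[1,1]*d,-d],-1)
    return P@E[:3,:3].T+E[:3,3], d>0
def save(im,n): cv2.imwrite(f"pics/{n}.png",im["color"][:,:,::-1])
E
cat > a.py <<'E'
from h import *
T,s=pose(); print(s["position"],s["tool_rot"],s["time"],s["grip_width"]); print(T[:3,:3].round(2))
for c in ["scene","side"]:
    im=ctrl.get_image(c); save(im,c+"0"); P,ok=cloud(im)
    print(c,im["camera_matrix"],np.round(im["extrinsics"],2).tolist())
    for q in ["pod1","cup","jug","sugar","bin_rim","edge"]:
        for r in ctrl.outline_of(q,c):
            m=r["mask"]&ok; p=P[m]
            if len(p): print(c,q,round(r["confidence"],2),np.round(r["bbox"]).astype(int),"med",np.median(p,0).round(3),"p5",np.percentile(p,3,axis=0).round(3),"p95",np.percentile(p,97,axis=0).round(3))
            else: print(c,q,r["confidence"],r["bbox"])
E
python3 a.py
```

```text
[0.28473733 0.58373235 0.2324647 ] [-7.06566887e-01 -3.06072043e+00  2.93142605e-03] 0.0 0.9988240531773482
[[-0.9   0.44 -0.  ]
 [ 0.44  0.9  -0.  ]
 [-0.   -0.   -1.  ]]
scene [[384.336401     0.         280.31319247]
 [  0.         384.336401   212.19783809]
 [  0.           0.           1.        ]] [[-0.68, -0.59, 0.43, 0.99], [0.73, -0.56, 0.4, 0.46], [0.01, 0.59, 0.81, 0.86], [0.0, 0.0, 0.0, 1.0]]
scene pod1 0.8 [253 185  22  17] med [ 0.534 -0.07   0.03 ] p5 [ 0.514 -0.091  0.002] p95 [ 0.547 -0.056  0.045]
scene pod1 0.75 [292 224  20  23] med [0.554 0.095 0.034] p5 [0.532 0.073 0.002] p95 [0.567 0.11  0.046]
scene pod1 0.63 [340 235  20  22] med [0.497 0.218 0.035] p5 [0.473 0.197 0.002] p95 [0.509 0.234 0.045]
scene pod1 0.54 [211 164  15  18] med [ 0.561 -0.217  0.027] p5 [ 0.537 -0.241 -0.   ] p95 [ 0.576 -0.205  0.045]
scene cup 0.7 [174 129  21  29] med [ 0.55  -0.394  0.035] p5 [ 0.515 -0.441  0.   ] p95 [ 0.599 -0.38   0.058]
scene jug 0.88 [300 180  24  34] med [0.432 0.018 0.036] p5 [ 0.397 -0.014  0.   ] p95 [0.461 0.059 0.064]
scene sugar 0.93 [408 295  34  38] med [0.534 0.429 0.057] p5 [0.493 0.399 0.007] p95 [0.555 0.459 0.061]
scene bin_rim 0.93 [189 288 196 178] med [ 0.815 -0.06  -0.169] p5 [ 0.618 -0.222 -0.18 ] p95 [ 0.973  0.12  -0.045]
scene bin_rim 0.55 [293 223  20  22] med [0.552 0.095 0.034] p5 [0.529 0.073 0.001] p95 [0.567 0.11  0.046]
scene bin_rim 0.5 [176 128  27  31] med [ 0.549 -0.394  0.035] p5 [ 0.515 -0.441 -0.   ] p95 [ 0.599 -0.379  0.058]
scene bin_rim 0.21 [410 294  40  38] med [0.533 0.429 0.057] p5 [0.492 0.397 0.008] p95 [0.555 0.459 0.061]Traceback (most recent call last):
  File "a.py", line 7, in <module>
    for r in ctrl.outline_of(q,c):
             ~~~~~~~~~~~~~~~^^^^^
ValueError: it knows: bin_floor, bin_rim, cup, jug, pod, sugar
```

```bash
cat > b.py <<'E'
from h import *
im=ctrl.get_image("scene"); P,ok=cloud(im); save(im,"scene1")
top=P[ok&(abs(P[...,2])<0.004)]
for y in np.arange(-.5,.6,.1):
    q=top[abs(top[:,1]-y)<.02]; print("edge y",round(y,1),np.percentile(q[:,0],[99,99.9]).round(3) if len(q) else None)
# bin rim at z about -0.06
q=P[ok&(abs(P[...,2]+.06)<.006)&(P[...,0]>.7)]; print("rim",np.percentile(q,[1,50,99],axis=0).round(3).tolist())
f=P[ok&(abs(P[...,2]+.175)<.008)&(P[...,0]>.55)]; print("floor",np.percentile(f,[.5,99.5],axis=0).round(3).tolist())
im=ctrl.get_image("side"); P,ok=cloud(im); save(im,"side1")
for q in ["pod","cup","jug","sugar","bin_rim"]:
    for r in ctrl.outline_of(q,"side"):
        p=P[r["mask"]&ok]
        if len(p): print(q,round(r["confidence"],2),np.round(r["bbox"]).astype(int),np.percentile(p,[3,50,97],axis=0).round(3).tolist())
print(ctrl.get_state()["time"])
E
python3 b.py; python3 -c "
import cv2,numpy as np
a=cv2.imread('pics/scene1.png');b=cv2.imread('pics/side1.png')
cv2.imwrite('pics/both.png',cv2.resize(np.hstack([a,b]),(800,300),interpolation=cv2.INTER_AREA))"
```

```text
edge y -0.5 [0.645 0.65 ]
edge y -0.4 [0.646 0.651]
edge y -0.3 [0.645 0.651]
edge y -0.2 [0.647 0.651]
edge y -0.1 [0.647 0.651]
edge y -0.0 [0.648 0.651]
edge y 0.1 [0.647 0.651]
edge y 0.2 [0.647 0.651]
edge y 0.3 [0.646 0.651]
edge y 0.4 [0.647 0.651]
edge y 0.5 [0.647 0.651]
rim [[0.704, -0.221, -0.066], [0.89, -0.022, -0.062], [0.998, 0.126, -0.057]]
floor [[0.6, -0.849, -0.182], [0.945, 0.626, -0.167]]
pod 0.82 [350 248  17  21] [[0.531, -0.249, 0.004], [0.545, -0.236, 0.035], [0.566, -0.215, 0.047]]
pod 0.65 [248 158  19  15] [[0.465, 0.191, -0.001], [0.482, 0.203, 0.028], [0.519, 0.262, 0.047]]
pod 0.63 [310 215  13  21] [[0.501, -0.1, 0.001], [0.516, -0.087, 0.03], [0.537, -0.062, 0.047]]
pod 0.57 [285 179  18  19] [[0.521, 0.066, 0.002], [0.537, 0.077, 0.029], [0.562, 0.102, 0.047]]
cup 0.65 [395 300  29  40] [[0.51, -0.442, 0.001], [0.547, -0.408, 0.031], [0.596, -0.382, 0.06]]
jug 0.8 [262 203  29  37] [[0.395, -0.015, 0.002], [0.427, 0.011, 0.036], [0.456, 0.051, 0.066]]
jug 0.75 [353 251  20  21] [[0.53, -0.252, 0.001], [0.545, -0.237, 0.031], [0.567, -0.215, 0.047]]
jug 0.33 [397 301  27  36] [[0.51, -0.442, 0.004], [0.547, -0.408, 0.033], [0.573, -0.383, 0.06]]
sugar 0.87 [228 115  21  26] [[0.485, 0.394, 0.007], [0.513, 0.409, 0.054], [0.548, 0.454, 0.063]]
sugar 0.46 [311 215  17  18] [[0.5, -0.1, 0.001], [0.516, -0.088, 0.03], [0.537, -0.066, 0.047]]
bin_rim 0.8 [393 195 140 121] [[0.726, -0.238, -0.175], [0.889, -0.07, -0.113], [0.968, 0.095, -0.044]]
0.65
```

View pics/both.png

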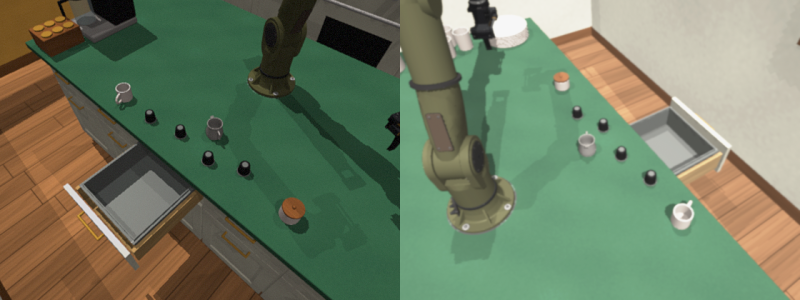

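Scene: pods stand in a row along y (left picture about (150,117), (180,130), (208,157), (244,168)), jug (215,127) behind the middle, cup (123,92) and sugar (291,210) at the ends; the bin (143,195) is below the far edge. Next I refine pod tops and bin width.

```bash
cat > pods.py <<'E'
from h import *
def pods(seeds,show=True):
    out=[]
    for c in ["scene","side"]:
        im=ctrl.get_image(c); P,ok=cloud(im); g=im["color"].max(-1)
        for s in seeds:
            m=ok&(np.hypot(P[...,0]-s[0],P[...,1]-s[1])<.045)&(P[...,2]>.040)&(P[...,2]<.056)
            p=P[m]
            if len(p)<4: continue
            cc,r=cv2.minEnclosingCircle(p[:,:2].astype(np.float32)); print(c,s,len(p),"mean",p.mean(0).round(3),"mec",np.round(cc,3),round(r,3))
    return im
if __name__=="__main__":
    pods([(.525,-.077),(.545,.087),(.49,.213),(.55,-.23)])
    for c in ["scene","side"]:
        P,ok=cloud(ctrl.get_image(c)); 
        for x in (.7,.75,.8,.85,.9):
            q=P[ok&(abs(P[...,0]-x)<.012)]; q=q[np.argsort(q[:,1])]
            w=q[(q[:,2]<-.085)&(q[:,2]>-.165)]; f=q[(q[:,2]<-.165)&(abs(q[:,1])<.3)]; t=q[(abs(q[:,2]+.06)<.007)]
            print(c,x,"rim ys",np.unique(t[:,1].round(2)),"floor",np.percentile(f[:,1],[2,98]).round(3) if len(f) else 0,"wall",np.unique(w[:,1].round(2)))
        
E
python3 pods.py
```

```text
scene (0.525, -0.077) 110 mean [ 0.526 -0.077  0.043] mec [ 0.526 -0.077] 0.019
scene (0.545, 0.087) 134 mean [0.546 0.09  0.043] mec [0.546 0.089] 0.019
scene (0.49, 0.213) 138 mean [0.489 0.214 0.043] mec [0.488 0.213] 0.019
scene (0.55, -0.23) 95 mean [ 0.555 -0.226  0.043] mec [ 0.554 -0.227] 0.019
side (0.525, -0.077) 121 mean [ 0.522 -0.08   0.044] mec [ 0.523 -0.079] 0.019
side (0.545, 0.087) 95 mean [0.541 0.086 0.045] mec [0.541 0.088] 0.02
side (0.49, 0.213) 89 mean [0.485 0.211 0.044] mec [0.485 0.212] 0.02
side (0.55, -0.23) 142 mean [ 0.551 -0.229  0.044] mec [ 0.553 -0.229] 0.02
scene 0.7 rim ys [-0.22 -0.21  0.09  0.1   0.11] floor [-0.204  0.286] wall [-0.24 -0.21  0.1   0.11  0.12]
scene 0.75 rim ys [-0.22 -0.21  0.09  0.1   0.11] floor [-0.203  0.286] wall [-0.24 -0.21  0.09  0.1   0.11  0.12]
scene 0.8 rim ys [-0.22 -0.21  0.09  0.1 ] floor [-0.202  0.287] wall [-0.21  0.09  0.1   0.11  0.12]
scene 0.85 rim ys [-0.22 -0.21  0.09  0.1   0.11] floor [-0.203  0.28 ] wall [-0.24 -0.21  0.09  0.1   0.11  0.12]
scene 0.9 rim ys [-0.22 -0.21  0.09  0.1   0.11] floor [-0.204  0.229] wall [-0.24 -0.21  0.09  0.1   0.11  0.12]
side 0.7 rim ys [-0.22 -0.21  0.09  0.1   0.11] floor 0 wall [-0.24 -0.23 -0.22 -0.21  0.09]
side 0.75 rim ys [-0.22 -0.21  0.09  0.1   0.11] floor [-0.237  0.088] wall [-0.24 -0.23 -0.22 -0.21 -0.15 -0.11 -0.05 -0.03  0.04  0.09  0.1 ]
side 0.8 rim ys [-0.22 -0.21  0.09  0.1   0.11] floor [-0.237  0.09 ] wall [-0.24 -0.23 -0.22 -0.21 -0.04 -0.03  0.05  0.08  0.09  0.1 ]
side 0.85 rim ys [-0.22 -0.21  0.09  0.1 ] floor [-0.237  0.091] wall [-0.24 -0.23 -0.22 -0.21  0.09  0.1 ]
side 0.9 rim ys [-0.22 -0.21 -0.2  -0.18 -0.13 -0.12  0.04  0.08  0.09  0.1 ] floor [-0.237  0.091] wall [-0.24 -0.23 -0.22 -0.21 -0.19 -0.18 -0.16 -0.15 -0.14 -0.13 -0.12 -0.11
 -0.1  -0.09 -0.08 -0.07 -0.06 -0.05 -0.04 -0.03 -0.02 -0.01 -0.    0.01
  0.02  0.04  0.06  0.07  0.08  0.09  0.1 ]
```

```bash
cat > plan.py <<'E'
import sys,json
from h import *
# args: x,y,z,deg  (deg = heading of push direction = -tool x); '/' starts a new call
T,s=pose(); print("now",T[:3,3].round(4),"heading",np.degrees(np.arctan2(-T[1,0],-T[0,0])).round(2),"t",s["time"])
def tgt(a):
    h=np.radians(a[3]); M=np.eye(4); M[:3,:3]=np.array([[-np.cos(h),-np.sin(h),0],[-np.sin(h),np.cos(h),0],[0,0,-1]]); M[:3,3]=a[:3]; return M
for a in sys.argv[1:]:
    if a=="/": T=M; print("--new call"); continue
    M=tgt([float(v) for v in a.split(",")]); D=np.linalg.inv(T)@M
    print(a,"slide",(D[:3,3]/.25).round(3).tolist(),"ang",(np.degrees(R.from_matrix(D[:3,:3]).as_rotvec())/30).round(3).tolist())
E
python3 plan.py .43,.33,.18,-26 / .499,.111,.12,-26 / .499,.111,.020,-26 / .517,.102,.02,-26 .643,.041,.02,-26 .61,.057,.02,-26 .61,.057,.11,-26
```

```text
now [0.285  0.5842 0.2336] heading -26.0 t 0.85
.43,.33,.18,-26 slide [-0.967, -0.66, 0.214] ang [0.0, 0.0, 0.0]
--new call
.499,.111,.12,-26 slide [-0.632, -0.666, 0.24] ang [0.0, 0.0, 0.0]
--new call
.499,.111,.020,-26 slide [-0.0, -0.0, 0.4] ang [0.0, 0.0, 0.0]
--new call
.517,.102,.02,-26 slide [-0.08, -0.001, 0.0] ang [0.0, 0.0, 0.0]
.643,.041,.02,-26 slide [-0.64, 0.001, 0.0] ang [0.0, 0.0, 0.0]
.61,.057,.02,-26 slide [-0.494, 0.0, 0.0] ang [0.0, 0.0, 0.0]
.61,.057,.11,-26 slide [-0.494, 0.0, -0.36] ang [0.0, 0.0, 0.0]
```

```bash
python3 -m inch '[{"slide":[-0.1,-0.07,0.02],"angular":[0,0,0],"claw":-0.22},{"slide":[-0.24,-0.16,0.05],"angular":[0,0,0],"claw":-0.22},{"slide":[-0.38,-0.26,0.08],"angular":[0,0,0],"claw":-0.22},{"slide":[-0.53,-0.36,0.12],"angular":[0,0,0],"claw":-0.22},{"slide":[-0.68,-0.46,0.15],"angular":[0,0,0],"claw":-0.22},{"slide":[-0.82,-0.56,0.18],"angular":[0,0,0],"claw":-0.22},{"slide":[-0.93,-0.635,0.21],"angular":[0,0,0],"claw":-0.22},{"slide":[-0.967,-0.66,0.214],"angular":[0,0,0],"claw":-0.22}]'
python3 -m inch '[{"slide":[-0.08,-0.08,0.03],"angular":[0,0,0],"claw":-0.22},{"slide":[-0.2,-0.21,0.08],"angular":[0,0,0],"claw":-0.22},{"slide":[-0.32,-0.34,0.12],"angular":[0,0,0],"claw":-0.22},{"slide":[-0.44,-0.47,0.17],"angular":[0,0,0],"claw":-0.22},{"slide":[-0.55,-0.58,0.21],"angular":[0,0,0],"claw":-0.22},{"slide":[-0.61,-0.645,0.23],"angular":[0,0,0],"claw":-0.22},{"slide":[-0.632,-0.666,0.24],"angular":[0,0,0],"claw":-0.22},{"slide":[-0.632,-0.666,0.24],"angular":[0,0,0],"claw":-0.22}]'
python3 plan.py .499,.111,.020,-26
```

```text
time: 1.65
position: [0.432, 0.3254, 0.1794]
tool_rot: [0.716, 3.058, -0.003]
ft_force: [-0.2, 0.5, -0.2]
grip_width: 0.414
grip_force: 0.0
time: 2.45
position: [0.4991, 0.1114, 0.1201]
tool_rot: [-0.708, -3.061, -0.001]
ft_force: [-0.1, -0.2, -0.2]
grip_width: 0.389
grip_force: 0.0
now [0.4991 0.1114 0.1201] heading -26.04 t 2.45
.499,.111,.020,-26 slide [-0.0, -0.002, 0.4] ang [0.001, -0.0, -0.001]
```

```bash
python3 -m inch '[{"slide":[0,0,0.08],"angular":[0,0,0],"claw":-0.22},{"slide":[0,0,0.18],"angular":[0,0,0],"claw":-0.22},{"slide":[0,0,0.28],"angular":[0,0,0],"claw":-0.22},{"slide":[0,0,0.36],"angular":[0,0,0],"claw":-0.22},{"slide":[0,0,0.4],"angular":[0,0,0],"claw":-0.22},{"slide":[0,0,0.4],"angular":[0,0,0],"claw":-0.22}]'
python3 -m inch '[{"slide":[-0.03,0,0],"angular":[0,0,0],"claw":-0.22},{"slide":[-0.06,0,0],"angular":[0,0,0],"claw":-0.22},{"slide":[-0.09,0,0],"angular":[0,0,0],"claw":-0.22},{"slide":[-0.12,0,0],"angular":[0,0,0],"claw":-0.22},{"slide":[-0.16,0,0],"angular":[0,0,0],"claw":-0.22},{"slide":[-0.2,0,0],"angular":[0,0,0],"claw":-0.22},{"slide":[-0.24,0,0],"angular":[0,0,0],"claw":-0.22},{"slide":[-0.28,0,0],"angular":[0,0,0],"claw":-0.22},{"slide":[-0.31,0,0],"angular":[0,0,0],"claw":-0.22},{"slide":[-0.33,0,0],"angular":[0,0,0],"claw":-0.22}]'
python3 - <<'E'
from pods import *
im=ctrl.get_image("scene"); save(im,"p1"); im=ctrl.get_image("side"); save(im,"p2")
print(pose()[0][:3,3])
for c in ("scene","side"):
    for r in ctrl.find_in("pod",c): print(c,r)
E
python3 -c "
import cv2,numpy as np
a=cv2.imread('pics/p1.png')[120:330,120:400];b=cv2.imread('pics/p2.png')[100:310,220:500]
cv2.imwrite('pics/p12.png',cv2.resize(np.hstack([a,b]),(800,300)))"
```

```text
time: 3.05
position: [0.4978, 0.1128, 0.0191]
tool_rot: [-0.702, -3.06, 0.001]
ft_force: [-0.0, 0.6, -0.2]
grip_width: 0.391
grip_force: 0.0
time: 4.05
position: [0.5738, 0.0744, 0.02]
tool_rot: [0.707, 3.061, -0.0]
ft_force: [-1.0, -0.2, 1.8]
grip_width: 0.389
grip_force: 0.9
[0.57388459 0.07429908 0.02005035]
scene {'bbox': [250.4, 185.8, 18.9, 20.4], 'confidence': 0.77}
scene {'bbox': [340.4, 235.6, 21.7, 23.3], 'confidence': 0.65}
scene {'bbox': [270.0, 232.8, 12.3, 18.3], 'confidence': 0.64}
scene {'bbox': [210.2, 164.2, 18.5, 17.7], 'confidence': 0.59}
side {'bbox': [309.3, 213.2, 17.2, 23.5], 'confidence': 0.81}
side {'bbox': [248.6, 159.4, 16.1, 16.6], 'confidence': 0.62}
side {'bbox': [349.2, 248.7, 19.7, 23.7], 'confidence': 0.52}
```

View pics/p12.png

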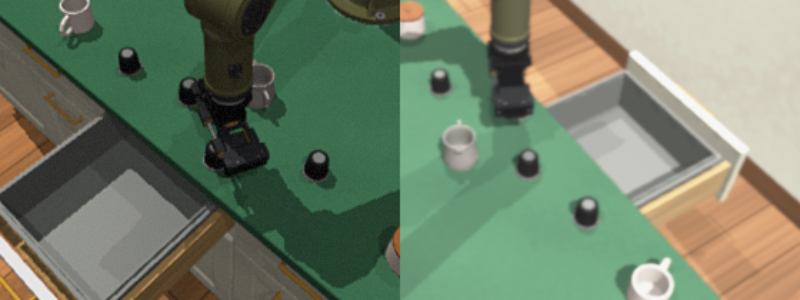

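The pod (about (213,155) in the left crop) stands upright ahead of the fingers. Pushing on over the edge.

```bash
python3 -m inch '[{"slide":[-0.03,0,0],"angular":[0,0,0],"claw":-0.22},{"slide":[-0.07,0,0],"angular":[0,0,0],"claw":-0.22},{"slide":[-0.11,0,0],"angular":[0,0,0],"claw":-0.22},{"slide":[-0.15,0,0],"angular":[0,0,0],"claw":-0.22},{"slide":[-0.19,0,0],"angular":[0,0,0],"claw":-0.22},{"slide":[-0.23,0,0],"angular":[0,0,0],"claw":-0.22},{"slide":[-0.27,0,0],"angular":[0,0,0],"claw":-0.22},{"slide":[-0.31,0,0],"angular":[0,0,0],"claw":-0.22},{"slide":[-0.34,0,0],"angular":[0,0,0],"claw":-0.22},{"slide":[-0.36,0,0],"angular":[0,0,0],"claw":-0.22}]'
cat > look.py <<'E'
from pods import *
import sys
for c in ("scene","side"):
    im=ctrl.get_image(c); save(im,sys.argv[1]+c); P,ok=cloud(im)
    for q in ("pod","cup","jug","sugar"):
        for r in ctrl.outline_of(q,c):
            p=P[r["mask"]&ok]
            if len(p) and r["confidence"]>.4: print(c,q,round(r["confidence"],2),np.round(r["bbox"][:2]),np.median(p,0).round(3))
a=cv2.imread(f'pics/{sys.argv[1]}scene.png')[120:330,120:400];b=cv2.imread(f'pics/{sys.argv[1]}side.png')[100:310,220:500]
cv2.imwrite(f'pics/{sys.argv[1]}.png',cv2.resize(np.hstack([a,b]),(800,300)))
E
python3 look.py q; python3 plan.py .62,.05,.02,-26 .60,.05,.11,-26 / .472,-.078,.11,0 / .472,-.078,.02,0 
```

```text
time: 5.25
position: [0.6548, 0.0348, 0.0201]
tool_rot: [0.707, 3.061, -0.0]
ft_force: [-0.5, -0.5, 0.8]
grip_width: 0.388
grip_force: 0.0
scene pod 0.86 [342. 237.] [0.499 0.219 0.032]
scene pod 0.65 [211. 161.] [ 0.561 -0.218  0.026]
scene pod 0.49 [242. 266.] [ 0.689  0.038 -0.086]
scene cup 0.76 [173. 129.] [ 0.548 -0.395  0.034]
scene jug 0.69 [298. 178.] [0.436 0.018 0.037]
scene sugar 0.61 [409. 294.] [0.532 0.429 0.057]
side pod 0.78 [310. 215.] [ 0.518 -0.087  0.03 ]
side pod 0.66 [246. 159.] [0.481 0.202 0.03 ]
side pod 0.58 [352. 248.] [ 0.543 -0.236  0.034]
side cup 0.73 [396. 301.] [ 0.548 -0.409  0.032]
side jug 0.98 [265. 202.] [0.427 0.012 0.035]
side sugar 0.94 [227. 114.] [0.513 0.409 0.053]
side sugar 0.51 [264. 202.] [0.426 0.009 0.038]
now [0.6538 0.0357 0.0202] heading -25.98 t 5.75
.62,.05,.02,-26 slide [0.147, -0.008, 0.001] ang [0.0, -0.0, 0.001]
.60,.05,.11,-26 slide [0.219, -0.043, -0.359] ang [0.0, -0.0, 0.001]
--new call
.472,-.078,.11,0 slide [0.236, -0.685, 0.0] ang [0.0, 0.0, -0.867]
--new call
.472,-.078,.02,0 slide [0.0, 0.0, 0.36] ang [0.0, 0.0, 0.0]
```

View pics/q.png

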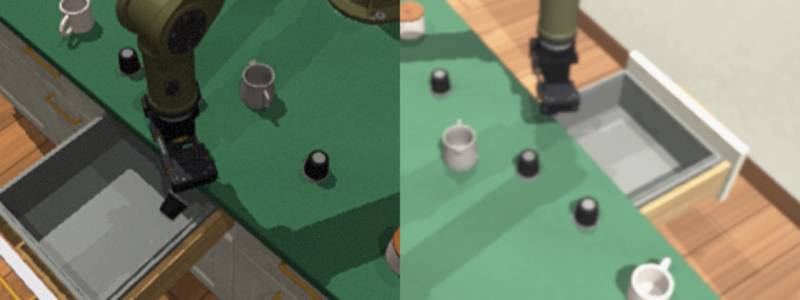

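Pod 1 is seen dropping into the bin (172,207 left crop); all else stands. Now pod 2 (y −0.078), straight ahead.

```bash
python3 -m inch '[{"slide":[0.07,0,0],"angular":[0,0,0],"claw":-0.22},{"slide":[0.15,0,0],"angular":[0,0,0],"claw":-0.22},{"slide":[0.19,-0.02,-0.1],"angular":[0,0,0],"claw":-0.22},{"slide":[0.21,-0.04,-0.24],"angular":[0,0,0],"claw":-0.22},{"slide":[0.22,-0.043,-0.34],"angular":[0,0,0],"claw":-0.22},{"slide":[0.22,-0.043,-0.36],"angular":[0,0,0],"claw":-0.22}]'
python3 -m inch '[{"slide":[0.03,-0.09,0],"angular":[0,0,-0.12],"claw":-0.22},{"slide":[0.07,-0.2,0],"angular":[0,0,-0.26],"claw":-0.22},{"slide":[0.11,-0.32,0],"angular":[0,0,-0.4],"claw":-0.22},{"slide":[0.15,-0.44,0],"angular":[0,0,-0.56],"claw":-0.22},{"slide":[0.19,-0.56,0],"angular":[0,0,-0.7],"claw":-0.22},{"slide":[0.22,-0.65,0],"angular":[0,0,-0.82],"claw":-0.22},{"slide":[0.236,-0.685,0],"angular":[0,0,-0.867],"claw":-0.22},{"slide":[0.236,-0.685,0],"angular":[0,0,-0.867],"claw":-0.22}]'
python3 plan.py .472,-.078,.02,0
```

```text
time: 6.35
position: [0.6017, 0.0502, 0.1139]
tool_rot: [0.705, 3.056, 0.005]
ft_force: [0.9, 0.6, 1.1]
grip_width: 0.39
grip_force: 0.0
time: 7.15
position: [0.4704, -0.0793, 0.1094]
tool_rot: [-0.004, -3.14, -0.001]
ft_force: [0.9, 0.2, 0.1]
grip_width: 0.391
grip_force: 0.0
now [ 0.4704 -0.0793  0.1094] heading -0.13 t 7.15
.472,-.078,.02,0 slide [-0.007, 0.005, 0.358] ang [0.001, -0.002, -0.004]
```

```bash
python3 -m inch '[{"slide":[0,0,0.08],"angular":[0,0,0],"claw":-0.22},{"slide":[0,0,0.18],"angular":[0,0,0],"claw":-0.22},{"slide":[0,0,0.28],"angular":[0,0,0],"claw":-0.22},{"slide":[0,0,0.34],"angular":[0,0,0],"claw":-0.22},{"slide":[0,0,0.36],"angular":[0,0,0],"claw":-0.22},{"slide":[0,0,0.36],"angular":[0,0,0],"claw":-0.22}]'
python3 -m inch '[{"slide":[-0.03,0,0],"angular":[0,0,0],"claw":-0.22},{"slide":[-0.06,0,0],"angular":[0,0,0],"claw":-0.22},{"slide":[-0.09,0,0],"angular":[0,0,0],"claw":-0.22},{"slide":[-0.12,0,0],"angular":[0,0,0],"claw":-0.22},{"slide":[-0.16,0,0],"angular":[0,0,0],"claw":-0.22},{"slide":[-0.2,0,0],"angular":[0,0,0],"claw":-0.22},{"slide":[-0.24,0,0],"angular":[0,0,0],"claw":-0.22},{"slide":[-0.28,0,0],"angular":[0,0,0],"claw":-0.22},{"slide":[-0.32,0,0],"angular":[0,0,0],"claw":-0.22},{"slide":[-0.36,0,0],"angular":[0,0,0],"claw":-0.22}]'
python3 -m inch '[{"slide":[-0.04,0,0],"angular":[0,0,0],"claw":-0.22},{"slide":[-0.08,0,0],"angular":[0,0,0],"claw":-0.22},{"slide":[-0.12,0,0],"angular":[0,0,0],"claw":-0.22},{"slide":[-0.16,0,0],"angular":[0,0,0],"claw":-0.22},{"slide":[-0.2,0,0],"angular":[0,0,0],"claw":-0.22},{"slide":[-0.24,0,0],"angular":[0,0,0],"claw":-0.22},{"slide":[-0.28,0,0],"angular":[0,0,0],"claw":-0.22},{"slide":[-0.32,0,0],"angular":[0,0,0],"claw":-0.22},{"slide":[-0.36,0,0],"angular":[0,0,0],"claw":-0.22},{"slide":[-0.38,0,0],"angular":[0,0,0],"claw":-0.22}]'
python3 look.py r
```

```text
time: 7.75
position: [0.4715, -0.0776, 0.0193]
tool_rot: [0.001, -3.14, 0.0]
ft_force: [0.4, 0.1, -0.3]
grip_width: 0.389
grip_force: 0.0
time: 8.75
position: [0.5626, -0.0782, 0.02]
tool_rot: [0.0, -3.141, -0.0]
ft_force: [-1.0, -0.6, 1.4]
grip_width: 0.39
grip_force: 0.8
time: 9.75
position: [0.658, -0.078, 0.02]
tool_rot: [-0.001, 3.141, -0.0]
ft_force: [0.6, -0.3, 0.4]
grip_width: 0.389
grip_force: 0.0
scene pod 0.81 [248. 272.] [ 0.674  0.042 -0.133]
scene pod 0.61 [340. 236.] [0.499 0.219 0.031]
scene pod 0.51 [219. 247.] [ 0.687 -0.072 -0.127]
scene cup 0.59 [172. 131.] [ 0.556 -0.396  0.036]
scene jug 0.79 [301. 180.] [0.433 0.019 0.036]
scene sugar 0.95 [410. 294.] [0.531 0.429 0.057]
scene sugar 0.62 [187. 287.] [ 0.819 -0.06  -0.169]
side pod 0.81 [248. 160.] [0.482 0.202 0.026]
side pod 0.75 [350. 249.] [ 0.543 -0.237  0.032]
side cup 0.98 [397. 302.] [ 0.547 -0.409  0.032]
side jug 0.73 [263. 204.] [0.426 0.008 0.037]
side sugar 0.7 [226. 113.] [0.513 0.409 0.053]
```

View pics/r.png

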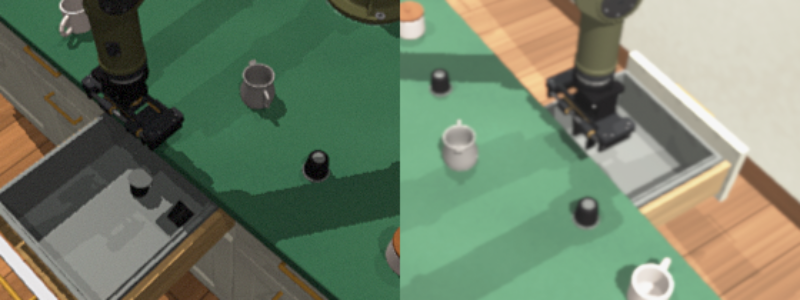

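Two pods are in the bin (138,183 and 178,213 left crop). Next pod 4 at (0.553, −0.228), pushed at 45° inwards.

```bash
python3 plan.py .62,-.078,.02,0 .60,-.09,.11,0 / .518,-.263,.11,45 / .518,-.263,.02,45
```

```text
now [ 0.6565 -0.0782  0.0201] heading 0.01 t 10.25
.62,-.078,.02,0 slide [0.146, 0.001, 0.001] ang [0.0, -0.0, 0.0]
.60,-.09,.11,0 slide [0.226, -0.047, -0.359] ang [0.0, -0.0, 0.0]
--new call
.518,-.263,.11,45 slide [0.328, -0.692, 0.0] ang [0.0, 0.0, -1.5]
--new call
.518,-.263,.02,45 slide [0.0, 0.0, 0.36] ang [0.0, 0.0, 0.0]
```

```bash
python3 -m inch '[{"slide":[0.07,0,0],"angular":[0,0,0],"claw":-0.22},{"slide":[0.15,0,0],"angular":[0,0,0],"claw":-0.22},{"slide":[0.19,-0.02,-0.1],"angular":[0,0,0],"claw":-0.22},{"slide":[0.21,-0.04,-0.24],"angular":[0,0,-0.2],"claw":-0.22},{"slide":[0.22,-0.045,-0.34],"angular":[0,0,-0.45],"claw":-0.22},{"slide":[0.226,-0.047,-0.36],"angular":[0,0,-0.65],"claw":-0.22},{"slide":[0.226,-0.047,-0.36],"angular":[0,0,-0.75],"claw":-0.22},{"slide":[0.226,-0.047,-0.36],"angular":[0,0,-0.75],"claw":-0.22}]'
python3 plan.py .518,-.263,.11,45 / .518,-.263,.02,45
```

```text
time: 11.05
position: [0.6003, -0.09, 0.1107]
tool_rot: [-0.613, 3.08, 0.0]
ft_force: [-0.3, -0.0, -0.6]
grip_width: 0.392
grip_force: 0.0
now [ 0.6003 -0.09    0.1107] heading 22.5 t 11.05
.518,-.263,.11,45 slide [0.569, -0.513, 0.002] ang [-0.001, 0.002, -0.75]
--new call
.518,-.263,.02,45 slide [0.0, 0.0, 0.36] ang [0.0, 0.0, 0.0]
```

```bash
python3 -m inch '[{"slide":[0.08,-0.07,0],"angular":[0,0,-0.1],"claw":-0.22},{"slide":[0.18,-0.16,0],"angular":[0,0,-0.24],"claw":-0.22},{"slide":[0.29,-0.26,0],"angular":[0,0,-0.38],"claw":-0.22},{"slide":[0.4,-0.36,0],"angular":[0,0,-0.53],"claw":-0.22},{"slide":[0.5,-0.45,0],"angular":[0,0,-0.67],"claw":-0.22},{"slide":[0.56,-0.505,0],"angular":[0,0,-0.74],"claw":-0.22},{"slide":[0.569,-0.513,0],"angular":[0,0,-0.75],"claw":-0.22},{"slide":[0.569,-0.513,0],"angular":[0,0,-0.75],"claw":-0.22}]'
python3 -m inch '[{"slide":[0,0,0.08],"angular":[0,0,0],"claw":-0.22},{"slide":[0,0,0.18],"angular":[0,0,0],"claw":-0.22},{"slide":[0,0,0.28],"angular":[0,0,0],"claw":-0.22},{"slide":[0,0,0.34],"angular":[0,0,0],"claw":-0.22},{"slide":[0,0,0.363],"angular":[0,0,0],"claw":-0.22},{"slide":[0,0,0.363],"angular":[0,0,0],"claw":-0.22}]'
python3 -m inch '[{"slide":[-0.03,0,0],"angular":[0,0,0],"claw":-0.22},{"slide":[-0.06,0,0],"angular":[0,0,0],"claw":-0.22},{"slide":[-0.09,0,0],"angular":[0,0,0],"claw":-0.22},{"slide":[-0.12,0,0],"angular":[0,0,0],"claw":-0.22},{"slide":[-0.16,0,0],"angular":[0,0,0],"claw":-0.22},{"slide":[-0.2,0,0],"angular":[0,0,0],"claw":-0.22},{"slide":[-0.24,0,0],"angular":[0,0,0],"claw":-0.22},{"slide":[-0.28,0,0],"angular":[0,0,0],"claw":-0.22},{"slide":[-0.32,0,0],"angular":[0,0,0],"claw":-0.22},{"slide":[-0.35,0,0],"angular":[0,0,0],"claw":-0.22}]'
python3 look.py s;python3 plan.py .67,-.111,.02,45
```

```text
time: 11.85
position: [0.5169, -0.2632, 0.1092]
tool_rot: [1.201, -2.902, -0.002]
ft_force: [-0.7, -0.3, -1.2]
grip_width: 0.39
grip_force: 0.0
time: 12.45
position: [0.5177, -0.2624, 0.0187]
tool_rot: [1.202, -2.902, -0.002]
ft_force: [-0.7, 0.1, 0.2]
grip_width: 0.391
grip_force: 0.0
time: 13.45
position: [0.5806, -0.2, 0.0193]
tool_rot: [-1.203, 2.902, 0.0]
ft_force: [-0.7, 0.1, 1.6]
grip_width: 0.391
grip_force: 0.7
scene pod 0.93 [342. 236.] [0.497 0.219 0.033]
scene pod 0.61 [248. 270.] [ 0.675  0.04  -0.134]
scene pod 0.58 [210. 179.] [ 0.605 -0.172  0.03 ]
scene pod 0.52 [204. 258.] [ 0.736 -0.08  -0.136]
scene cup 0.93 [172. 130.] [ 0.553 -0.405  0.04 ]
scene jug 0.91 [300. 179.] [0.431 0.02  0.035]
scene sugar 0.81 [409. 294.] [0.532 0.429 0.057]
side pod 0.82 [248. 159.] [0.48  0.201 0.029]
side pod 0.57 [355. 234.] [ 0.585 -0.194  0.025]
side cup 0.77 [396. 301.] [ 0.548 -0.407  0.031]
side jug 0.58 [265. 201.] [0.426 0.009 0.038]
side sugar 0.72 [228. 116.] [0.506 0.404 0.041]
now [ 0.5795 -0.2014  0.0192] heading 44.98 t 13.95
.67,-.111,.02,45 slide [-0.511, -0.0, -0.003] ang [0.0, -0.0, -0.001]
```

View pics/s.png

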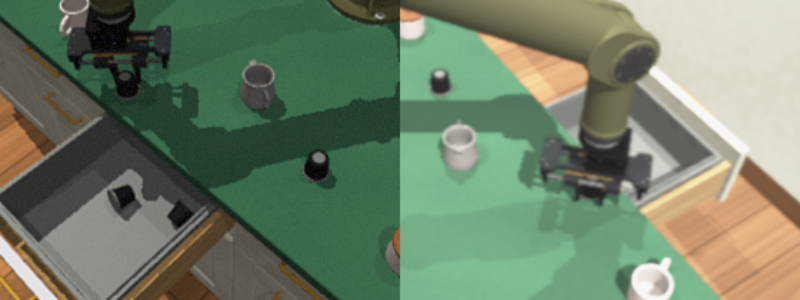

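Pod 4 (126,85 left crop) sits squarely ahead of the fingers and the cup is clear. Pushing on.

```bash
python3 -m inch '[{"slide":[-0.03,0,0],"angular":[0,0,0],"claw":-0.22},{"slide":[-0.07,0,0],"angular":[0,0,0],"claw":-0.22},{"slide":[-0.11,0,0],"angular":[0,0,0],"claw":-0.22},{"slide":[-0.15,0,0],"angular":[0,0,0],"claw":-0.22},{"slide":[-0.19,0,0],"angular":[0,0,0],"claw":-0.22},{"slide":[-0.23,0,0],"angular":[0,0,0],"claw":-0.22},{"slide":[-0.27,0,0],"angular":[0,0,0],"claw":-0.22},{"slide":[-0.31,0,0],"angular":[0,0,0],"claw":-0.22},{"slide":[-0.35,0,0],"angular":[0,0,0],"claw":-0.22},{"slide":[-0.39,0,0],"angular":[0,0,0],"claw":-0.22}]'
python3 -m inch '[{"slide":[-0.04,0,0],"angular":[0,0,0],"claw":-0.22},{"slide":[-0.08,0,0],"angular":[0,0,0],"claw":-0.22},{"slide":[-0.11,0,0],"angular":[0,0,0],"claw":-0.22},{"slide":[-0.13,0,0],"angular":[0,0,0],"claw":-0.22},{"slide":[-0.13,0,0],"angular":[0,0,0],"claw":-0.22},{"slide":[-0.13,0,0],"angular":[0,0,0],"claw":-0.22}]'
python3 look.py u;python3 plan.py .62,-.161,.02,45 .60,-.16,.12,22.5
```

```text
time: 14.95
position: [0.6494, -0.1314, 0.0193]
tool_rot: [-1.202, 2.902, -0.0]
ft_force: [1.0, 0.5, 0.7]
grip_width: 0.392
grip_force: 0.6
time: 15.55
position: [0.6715, -0.1094, 0.0192]
tool_rot: [1.202, -2.902, 0.0]
ft_force: [-0.6, -0.1, -0.7]
grip_width: 0.391
grip_force: 0.0
scene pod 0.81 [250. 271.] [ 0.674  0.042 -0.134]
scene pod 0.66 [204. 260.] [ 0.735 -0.077 -0.137]
scene pod 0.59 [339. 236.] [0.498 0.219 0.034]
scene pod 0.55 [195. 227.] [ 0.692 -0.174 -0.135]
scene jug 0.8 [298. 180.] [0.431 0.02  0.037]
scene sugar 0.57 [409. 295.] [0.532 0.429 0.057]
side pod 0.54 [367. 221.] [ 0.737 -0.093 -0.128]
side cup 0.71 [396. 300.] [ 0.549 -0.408  0.031]
side jug 0.96 [262. 200.] [0.426 0.011 0.037]
side jug 0.62 [246. 160.] [0.481 0.2   0.03 ]
side sugar 0.78 [227. 115.] [0.512 0.409 0.054]
now [ 0.6717 -0.1091  0.0193] heading 45.0 t 16.05
.62,-.161,.02,45 slide [0.293, -0.001, -0.003] ang [0.0, 0.0, 0.0]
.60,-.16,.12,22.5 slide [0.347, 0.059, -0.403] ang [0.0, 0.0, 0.75]
```

View pics/u.png

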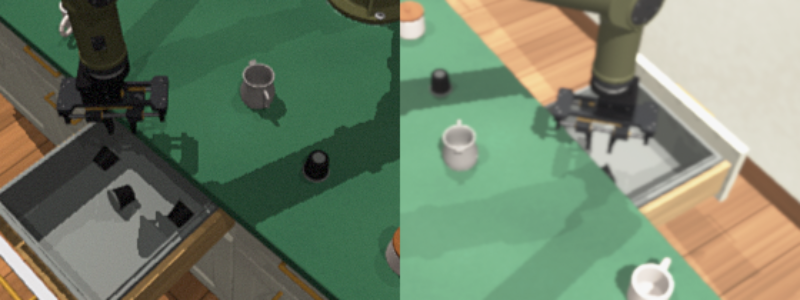

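Three pods are in the bin ((106,157), (123,196), (178,213) left crop). Last: pod 3 at (0.487, 0.213), at heading −48°.

```bash
python3 -m inch '[{"slide":[0.07,0,0],"angular":[0,0,0],"claw":-0.22},{"slide":[0.18,0,0],"angular":[0,0,0],"claw":-0.22},{"slide":[0.28,0,0],"angular":[0,0,0],"claw":-0.22},{"slide":[0.33,0.03,-0.1],"angular":[0,0,0.1],"claw":-0.22},{"slide":[0.345,0.059,-0.24],"angular":[0,0,0.35],"claw":-0.22},{"slide":[0.347,0.059,-0.35],"angular":[0,0,0.6],"claw":-0.22},{"slide":[0.347,0.059,-0.4],"angular":[0,0,0.85],"claw":-0.22},{"slide":[0.347,0.059,-0.4],"angular":[0,0,1],"claw":-0.22},{"slide":[0.347,0.059,-0.4],"angular":[0,0,1],"claw":-0.22}]'
python3 plan.py .54,.02,.12,-15 / .4535,.25,.12,-45 / .4535,.25,.02,-48
```

```text
time: 16.95
position: [0.5993, -0.1612, 0.12]
tool_rot: [-0.408, 3.114, -0.002]
ft_force: [0.2, -0.1, 0.3]
grip_width: 0.39
grip_force: 0.0
now [ 0.5993 -0.1612  0.12  ] heading 14.94 t 16.95
.54,.02,.12,-15 slide [0.042, 0.761, -0.001] ang [-0.002, 0.001, 0.998]
--new call
.4535,.25,.12,-45 slide [0.572, 0.799, 0.0] ang [0.0, 0.0, 1.0]
--new call
.4535,.25,.02,-48 slide [0.0, 0.0, 0.4] ang [0.0, 0.0, 0.1]
```

```bash
python3 -m inch '[{"slide":[0.005,0.09,0],"angular":[0,0,0.13],"claw":-0.22},{"slide":[0.01,0.22,0],"angular":[0,0,0.3],"claw":-0.22},{"slide":[0.02,0.36,0],"angular":[0,0,0.48],"claw":-0.22},{"slide":[0.03,0.5,0],"angular":[0,0,0.66],"claw":-0.22},{"slide":[0.035,0.62,0],"angular":[0,0,0.82],"claw":-0.22},{"slide":[0.04,0.72,0],"angular":[0,0,0.95],"claw":-0.22},{"slide":[0.042,0.76,0],"angular":[0,0,1],"claw":-0.22},{"slide":[0.042,0.76,0],"angular":[0,0,1],"claw":-0.22}]'
python3 -m inch '[{"slide":[0.06,0.08,0],"angular":[0,0,0.1],"claw":-0.22},{"slide":[0.15,0.2,0],"angular":[0,0,0.25],"claw":-0.22},{"slide":[0.24,0.34,0],"angular":[0,0,0.42],"claw":-0.22},{"slide":[0.34,0.47,0],"angular":[0,0,0.6],"claw":-0.22},{"slide":[0.43,0.6,0],"angular":[0,0,0.76],"claw":-0.22},{"slide":[0.52,0.72,0],"angular":[0,0,0.9],"claw":-0.22},{"slide":[0.56,0.78,0],"angular":[0,0,0.98],"claw":-0.22},{"slide":[0.572,0.799,0],"angular":[0,0,1],"claw":-0.22},{"slide":[0.572,0.799,0],"angular":[0,0,1],"claw":-0.22}]'
python3 pods.py | sed -n '1,10p' | grep 0.49; python3 plan.py .4535,.25,.02,-48
```

```text
time: 17.75
position: [0.5393, 0.0223, 0.1188]
tool_rot: [-0.402, -3.115, -0.0]
ft_force: [0.4, -0.1, -0.2]
grip_width: 0.387
grip_force: 0.0
time: 18.65
position: [0.4545, 0.2499, 0.119]
tool_rot: [1.2, 2.903, -0.001]
ft_force: [0.2, -0.6, 0.4]
grip_width: 0.388
grip_force: 0.0
scene (0.49, 0.213) 139 mean [0.488 0.213 0.043] mec [0.489 0.213] 0.02
side (0.49, 0.213) 89 mean [0.485 0.212 0.044] mec [0.486 0.211] 0.021
now [0.4551 0.2488 0.1191] heading -45.12 t 18.85
.4535,.25,.02,-48 slide [0.008, -0.001, 0.396] ang [-0.001, 0.001, 0.096]
```

```bash
python3 -m inch '[{"slide":[0,0,0.08],"angular":[0,0,0.05],"claw":-0.22},{"slide":[0,0,0.18],"angular":[0,0,0.1],"claw":-0.22},{"slide":[0,0,0.28],"angular":[0,0,0.1],"claw":-0.22},{"slide":[0,0,0.36],"angular":[0,0,0.1],"claw":-0.22},{"slide":[0,0,0.396],"angular":[0,0,0.1],"claw":-0.22},{"slide":[0,0,0.396],"angular":[0,0,0.1],"claw":-0.22}]'
python3 -m inch '[{"slide":[-0.03,0,0],"angular":[0,0,0],"claw":-0.22},{"slide":[-0.06,0,0],"angular":[0,0,0],"claw":-0.22},{"slide":[-0.09,0,0],"angular":[0,0,0],"claw":-0.22},{"slide":[-0.12,0,0],"angular":[0,0,0],"claw":-0.22},{"slide":[-0.16,0,0],"angular":[0,0,0],"claw":-0.22},{"slide":[-0.2,0,0],"angular":[0,0,0],"claw":-0.22},{"slide":[-0.24,0,0],"angular":[0,0,0],"claw":-0.22},{"slide":[-0.28,0,0],"angular":[0,0,0],"claw":-0.22},{"slide":[-0.32,0,0],"angular":[0,0,0],"claw":-0.22},{"slide":[-0.36,0,0],"angular":[0,0,0],"claw":-0.22}]'
python3 -m inch '[{"slide":[-0.04,0,0],"angular":[0,0,0],"claw":-0.22},{"slide":[-0.08,0,0],"angular":[0,0,0],"claw":-0.22},{"slide":[-0.12,0,0],"angular":[0,0,0],"claw":-0.22},{"slide":[-0.16,0,0],"angular":[0,0,0],"claw":-0.22},{"slide":[-0.2,0,0],"angular":[0,0,0],"claw":-0.22},{"slide":[-0.24,0,0],"angular":[0,0,0],"claw":-0.22},{"slide":[-0.27,0,0],"angular":[0,0,0],"claw":-0.22},{"slide":[-0.28,0,0],"angular":[0,0,0],"claw":-0.22}]'
python3 look.py v;python3 plan.py .67,.009,.02,-48
```

```text
time: 19.45
position: [0.4536, 0.2495, 0.0192]
tool_rot: [-1.278, -2.868, 0.003]
ft_force: [0.1, 0.4, 0.2]
grip_width: 0.389
grip_force: 0.0
time: 20.45
position: [0.5149, 0.1833, 0.0203]
tool_rot: [-1.278, -2.87, -0.0]
ft_force: [-0.6, 1.2, 1.1]
grip_width: 0.392
grip_force: 0.6
time: 21.25
position: [0.5619, 0.1308, 0.0203]
tool_rot: [1.279, 2.869, -0.0]
ft_force: [-0.2, 0.2, 1.2]
grip_width: 0.392
grip_force: 0.7
scene pod 0.68 [248. 272.] [ 0.676  0.04  -0.134]
scene pod 0.62 [196. 228.] [ 0.691 -0.173 -0.136]
scene pod 0.57 [206. 258.] [ 0.734 -0.077 -0.136]
scene cup 0.96 [173. 131.] [ 0.55  -0.394  0.034]
scene sugar 0.63 [408. 296.] [0.532 0.429 0.057]
side pod 0.66 [289. 170.] [0.573 0.099 0.025]
side pod 0.58 [367. 221.] [ 0.736 -0.094 -0.127]
side cup 0.68 [396. 302.] [ 0.548 -0.409  0.033]
side jug 0.87 [263. 202.] [0.426 0.009 0.036]
side sugar 0.64 [227. 113.] [0.513 0.41  0.054]
now [0.5611 0.1321 0.0203] heading -47.97 t 21.75
.67,.009,.02,-48 slide [-0.657, -0.006, 0.001] ang [-0.0, 0.0, 0.001]
```

View pics/v.png

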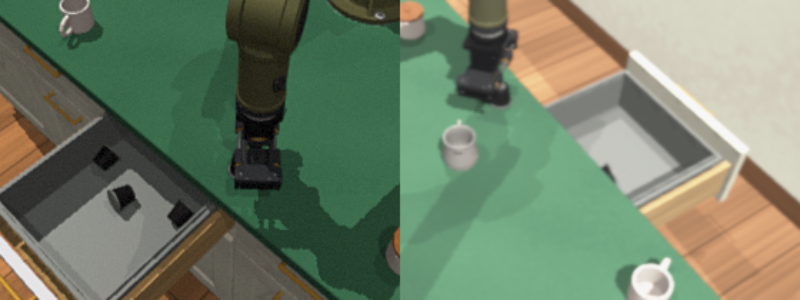

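The pod peeks out ahead of the fingers (503,103 right crop), on course to cross the edge near y = 0.03.

```bash
python3 -m inch '[{"slide":[-0.03,0,0],"angular":[0,0,0],"claw":-0.22},{"slide":[-0.07,0,0],"angular":[0,0,0],"claw":-0.22},{"slide":[-0.11,0,0],"angular":[0,0,0],"claw":-0.22},{"slide":[-0.15,0,0],"angular":[0,0,0],"claw":-0.22},{"slide":[-0.19,0,0],"angular":[0,0,0],"claw":-0.22},{"slide":[-0.23,0,0],"angular":[0,0,0],"claw":-0.22},{"slide":[-0.27,0,0],"angular":[0,0,0],"claw":-0.22},{"slide":[-0.31,0,0],"angular":[0,0,0],"claw":-0.22},{"slide":[-0.35,0,0],"angular":[0,0,0],"claw":-0.22},{"slide":[-0.39,0,0],"angular":[0,0,0],"claw":-0.22}]'
python3 -m inch '[{"slide":[-0.04,0,0],"angular":[0,0,0],"claw":-0.22},{"slide":[-0.08,0,0],"angular":[0,0,0],"claw":-0.22},{"slide":[-0.12,0,0],"angular":[0,0,0],"claw":-0.22},{"slide":[-0.16,0,0],"angular":[0,0,0],"claw":-0.22},{"slide":[-0.2,0,0],"angular":[0,0,0],"claw":-0.22},{"slide":[-0.24,0,0],"angular":[0,0,0],"claw":-0.22},{"slide":[-0.27,0,0],"angular":[0,0,0],"claw":-0.22},{"slide":[-0.28,0,0],"angular":[0,0,0],"claw":-0.22},{"slide":[-0.28,0,0],"angular":[0,0,0],"claw":-0.22}]'
python3 -m inch '[{"slide":[0.05,0,0],"angular":[0,0,0],"claw":-0.22},{"slide":[0.13,0,0],"angular":[0,0,0],"claw":-0.22},{"slide":[0.21,0,0],"angular":[0,0,0],"claw":-0.22},{"slide":[0.24,0,-0.1],"angular":[0,0,0],"claw":-0.22},{"slide":[0.24,0,-0.24],"angular":[0,0,0],"claw":-0.22},{"slide":[0.24,0,-0.4],"angular":[0,0,0],"claw":-0.22},{"slide":[0.24,0,-0.54],"angular":[0,0,0],"claw":-0.22},{"slide":[0.24,0,-0.6],"angular":[0,0,0],"claw":-0.22},{"slide":[0.24,0,-0.6],"angular":[0,0,0],"claw":-0.22}]'
python3 look.py w
```

```text
time: 22.75
position: [0.627, 0.0588, 0.0203]
tool_rot: [1.278, 2.87, 0.0]
ft_force: [0.6, 0.1, 0.5]
grip_width: 0.388
grip_force: 0.1
time: 23.65
position: [0.6735, 0.007, 0.0202]
tool_rot: [-1.278, -2.87, -0.0]
ft_force: [-0.3, -0.2, -0.2]
grip_width: 0.388
grip_force: 0.0
time: 24.55
position: [0.6339, 0.0535, 0.1729]
tool_rot: [1.274, 2.867, 0.004]
ft_force: [-0.4, 0.3, -0.5]
grip_width: 0.387
grip_force: 0.0
scene pod 0.77 [195. 228.] [ 0.688 -0.176 -0.136]
scene pod 0.72 [211. 254.] [ 0.711 -0.072 -0.135]
scene pod 0.6 [197. 243.] [ 0.717 -0.13  -0.136]
scene pod 0.6 [247. 272.] [ 0.675  0.041 -0.134]
scene cup 0.73 [176. 129.] [ 0.548 -0.395  0.035]
scene jug 0.95 [298. 179.] [0.433 0.019 0.036]
scene sugar 0.6 [408. 294.] [0.533 0.429 0.057]
side cup 0.65 [396. 300.] [ 0.548 -0.409  0.032]
side jug 0.92 [263. 201.] [0.426 0.008 0.037]
```

View pics/w.png

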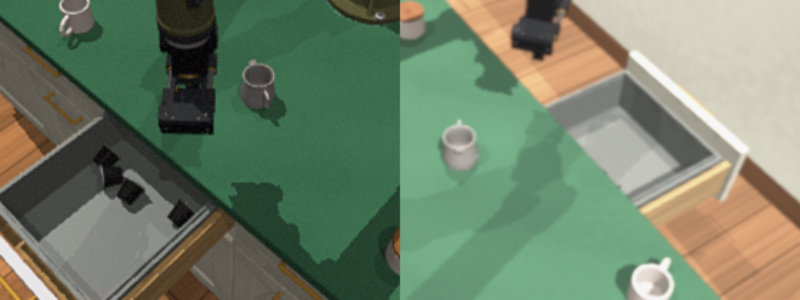

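All four pods lie in the bin ((106,157), (113,175), (131,191), (178,213) left crop); cup, jug and sugar jar are unmoved.

```bash
python3 -c "
from bench import ctrl
print(ctrl.close_job())"
```

```text
the job is handed in; nothing more can be done
None
```

All four pods were swept over the far edge and lie in the bin; the cup, jug and sugar jar stand where they were, and the job was handed in at about 25 s of the 56 s allowed.

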